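Make up the wide-strap and narrow-strap kits for the leather bench

TASK

Make up the two kit trays for the strap work: in the larger tray put the larger buckle, the plain ring and the wide strap-end template; in the smaller tray put the smaller buckle and the narrow template, each lying flat in the recess that is cut for it. The templates hang on the sloping board by keyholes: slide each one up the slope until the screw head stands in the wide end, then lift it off. Leave the spool of thread where it stands.

Things in the scene. Friction and masses are not known exactly. Their poses are not given: they have to be found in the camera images.
- tray_wide: Larger kit tray: fixed wooden board 192 (x) x 160 x 12 mm high, recesses 5 mm deep (floor 7 mm above the bench). Origin: under its centre, on the bench; z up. Recess centres (x, y) in mm: long one 168 (x) x 60 for the wide template at (0, 38); rectangular 60 (x) x 66 (y) for the larger buckle at (-47, -33); round, 64 across, for the ring at (47, -33).
- tray_narrow: Smaller kit tray: fixed wooden board 170 (x) x 148 x 12 mm high, recesses 5 mm deep (floor 7 mm above the bench). Origin: under its centre, on the bench; z up. Recess centres (x, y) in mm: long one 146 (x) x 60 for the narrow template at (0, 32); rectangular 50 (x) x 56 (y) for the smaller buckle at (0, -34).
- template_board: Fixed board 172 mm wide, 200 mm up its slope of 25 deg. Origin: on the bench under its front edge's middle; x level to the back (uphill), z up. Two battens hold the templates 8 mm clear of the face. Screws square to the face, 168 mm up the slope, at y = 42 and -42 mm: neck 6 mm, head 12 mm across, its top 5 mm above a hung template, its underside 2 mm above.
- template_wide_center (a point): Wide template, aluminium, 8 mm thick, ~90 g: pointed blade 28 wide, 100 long, and tab 44 wide, 52 long. Point: mid-thickness in the blade, 30 mm from the tab. x: along it to the tab (up the slope while hung), from -70 to 82 mm; z: out of its face. Keyhole in the tab: wide hole 20 mm, centre x = 48; 9 mm slot on to x = 74, resting on a screw neck. Slide 23 mm along x, then lift square off the face.
- template_narrow_center (a point): Narrow template, aluminium, 8 mm thick, ~90 g: pointed blade 20 wide, 78 long, and tab 44 wide, 52 long. Point: mid-thickness in the blade, 30 mm from the tab. x: along it to the tab (up the slope while hung), from -48 to 82 mm; z: out of its face. Keyhole, screw, 23 mm slide and lift as for the wide one; hangs from the other screw.
- buckle_large_center (a point): Larger roller buckle, pale metal, rounded frame 43 (x) x 50 (y) mm, 6 mm high, with a centre bar along x and a tongue (8 mm high). Point: its middle, 3 mm above its underside; z up.
- buckle_small_center (a point): Smaller roller buckle of the same form and metal, 33 (x) x 39 (y) mm, frame 5 mm high. Point: its middle, 2.5 mm above its underside; z up.
- ring_center (a point): Plain round metal ring, 48 mm outside, about 28 mm inside, 8 mm high, lying flat. Point: its middle, 4 mm above its underside.
- thread_spool_center (a point): Small wooden spool of red thread, 36 mm across, 40 mm high, standing among the hardware; it stays where it is. Point: its centre, 20 mm above the bench.
Mind the look-alikes: they are no part of the job. Leave any orange or purple look-alike of the part that bears ring_center alone.

How it is judged:
At the end, for the whole second after the job is handed in: Larger tray: larger buckle, ring and wide template; smaller tray: smaller buckle and narrow template; each flat on the floor of its own recess (buckles and ring within 11 mm of its centre, templates lengthwise, either end first), at rest; the thread spool within 20 mm of its start (x of template_wide_center in the frame of tray_wide between -0.02 and 0.02 m and y of template_wide_center in the frame of tray_wide between 0.016 and 0.06 m and z of template_wide_center in the frame of tray_wide between 0.008 and 0.013 m and angle between the z axis of template_wide_center and the z axis of tray_wide, either way round below 0.03 rad and angle between the x axis of template_wide_center and the x axis of tray_wide, either way round below 0.4 rad and x of buckle_large_center in the frame of tray_wide between -0.058 and -0.036 m and y of buckle_large_center in the frame of tray_wide between -0.044 and -0.022 m and z of buckle_large_center in the frame of tray_wide between 0.007 and 0.012 m and angle between the z axis of each of buckle_large_center, ring_center and the z axis of tray_wide, either way round below 0.06 rad and x of ring_center in the frame of tray_wide between 0.036 and 0.058 m and y of ring_center in the frame of tray_wide between -0.044 and -0.022 m and z of ring_center in the frame of tray_wide between 0.008 and 0.013 m and x of template_narrow_center in the frame of tray_narrow between -0.031 and 0.031 m and y of template_narrow_center in the frame of tray_narrow between 0.01 and 0.054 m and z of template_narrow_center in the frame of tray_narrow between 0.008 and 0.013 m and angle between the z axis of template_narrow_center and the z axis of tray_narrow, either way round below 0.03 rad and angle between the x axis of template_narrow_center and the x axis of tray_narrow, either way round below 0.4 rad and x of buckle_small_center in the frame of tray_narrow between -0.011 and 0.011 m and y of buckle_small_center in the frame of tray_narrow between -0.045 and -0.023 m and z of buckle_small_center in the frame of tray_narrow between 0.0065 and 0.0115 m and angle between the z axis of buckle_small_center and the z axis of tray_narrow, either way round below 0.06 rad and distance of thread_spool_center from where it was at the start of the episode below 0.02 m and linear speed of each of template_wide, template_narrow, buckle_large, buckle_small, ring below 0.02 m/s); the robot touches nothing.
It fails at once if the spool of thread was pushed away or knocked over (distance of thread_spool_center from where it was at the start of the episode above 0.03 m or angle between thread_spool_center's own z axis and vertical above 0.5 rad).
It also fails if it takes over 115 s, if anything falls off the work surface, if the arm or the gripper's body presses on something with over 40 N, if the wrist force passes 120 N, or if a joint passes its speed limit or range.

ROBOT

A 6-joint arm with a two-finger parallel gripper is mounted at the origin on a cart in front of the work surface, level with it; the furniture and walls round the work are solid. World frame = base frame: x ahead of the robot, y to its left, z up, the work surface at z = 0. Lengths are in m, angles in rad, forces in N, time in s.
With the tool pointing down it reaches from about 0.3 to 0.95 m from the base axis. Payload 3.1 kg.
Tool frame: the origin (TCP) lies on the centre line of the jaws, within the pads' length; the fingertips stand 25 mm ahead of it and the grasp point (between the pads) lies 6 mm ahead of it; z points along the fingers, y is the direction in which the jaws open and shut (so a half turn about z gives the same grasp; the last joint's range is limited). The gripper opens to 85 mm and grips with 20 to 120 N. Pads are 22 mm wide; open, the fingers measure 114 mm over their backs; the gripper's body (76 mm by 85 mm) begins 54 mm behind the grasp point. The pads swing forward as they close: fully open they stand 13 mm farther back than shut.
Start: joints at [-1.211, 0.308, 1.634, -0, 1.2, -0.07], TCP at [0.26, -0.568, 0.256] pointing down, gripper open.
Joint ranges: [-3.06, 3.06], [-0.79, 1.96], [0.05, 2.63], [-1.19, 4.34], [0.05, 2.64], [-2.94, 2.94]. Speed limits (rad/s): [2.79, 2.79, 3.14, 3.14, 3.14, 3.14].

INTERFACE

Orientations are given as a 3x3 rotation matrix whose columns are the frame's x, y, z axes.
In Python, from plant import robot gives the robot as it stands. The module is installed in compiled form; this text tells all that it offers. Calls block until the motion is done:
- robot.move_pose(position, orientation): joint-space move of the TCP to a pose.
- robot.move_l(position, rotation=None, feed=0.15): straight line of the TCP; rotation=None keeps the orientation; feed is the mean speed in m/s.
- robot.move_j(angles): joint-space move.
- robot.command_gripper(opening): finger opening in m; the grip force is fixed at half the most; returns when the fingers have stopped.
- robot.pause(seconds).
- robot.inverse_kinematics(position, orientation): joint angles nearest the present ones, or None.
- robot.capture(name): name is "scene" or "top"; returns a dict with "frame" (420x560x3 uint8, blue, green, red), "camera_matrix" (3x3 intrinsics, pixels), "R" (3x3) and "t" (3): a world point X has camera coordinates R X + t. Camera axes: x right, y down, z forward; pixel columns grow to the right and rows downward; lengths in m; the calibration is good to about 2 mm. A picture is of the moment at which its call begins. There is no depth.
A pose or a line that the arm cannot do raises robot.Unreachable and nothing moves.
- robot.close_job(): hands the job in, once; it reports no verdict.
Readings, each from a call of its own:
- robot.read_clock(): time.
- robot.read_joint_positions(): joint angles.
- robot.read_dq(): joint speeds.
- robot.read_joint_torque(): joint torques, N m.
- robot.read_position(): TCP position.
- robot.read_tool_rot(): TCP orientation.
- robot.read_contact_force(): force on the tool from outside, world axes, zero at the start.
- robot.read_wrist_torque(): the same for the moment, N m.
- robot.read_grip_width(): finger opening in m.
Only numpy, scipy, OpenCV 4.12 (cv2) and the standard library are available. Lean on these libraries where they do the work, as an engineer would, in place of code of your own. Each camera call takes 0.05 s, during which the arm holds its last target.

## Working session

There is one attempt and no reset: what is moved stays moved. The work goes in short steps, each a Python script; the robot and the scene stay as the last script left them, time stands still between calls to the robot, and variables do not carry over. Pictures are saved under pics/ and viewed, and the job is handed in when it is done.

```bash
mkdir -p pics; ls; cat > h.py <<'E'
import numpy as np, cv2, json
from plant import robot
def save(name):
    c=robot.capture(name); return c
def px2w(c,u,v,z):
    K=np.array(c["camera_matrix"]);R=np.array(c["R"]);t=np.array(c["t"])
    d=R.T@np.linalg.solve(K,[u,v,1.]); o=-R.T@t
    return o+d*(z-o[2])/d[2]
def w2px(c,X):
    K=np.array(c["camera_matrix"]);R=np.array(c["R"]);t=np.array(c["t"])
    p=K@(R@np.array(X)+t); return p[:2]/p[2]
E
python3 - <<'E'
from h import *
import pickle
for n in("scene","top"):
    c=robot.capture(n); pickle.dump(c,open(n+'0.pkl','wb')); cv2.imwrite(f'pics/{n}0.png',c["frame"])
    R=np.array(c["R"]);print(n,-R.T@np.array(c["t"]),R[2],c["camera_matrix"])
print(robot.read_clock())
E
```

```text
pics
scene [-0.05994248 -0.42873571  0.62639783] [ 0.61539707  0.45625572 -0.64274191] [[416.18415349   0.         280.34429485]
 [  0.         416.18415349 208.96470207]
 [  0.           0.           1.        ]]
top [ 0.26142243 -0.00572461  1.16040814] [ 0.22833628 -0.01545836 -0.97345959] [[533.26801089   0.         278.19770162]
 [  0.         533.26801089 210.55916937]
 [  0.           0.           1.        ]]
0.1
```

View pics/scene0.png

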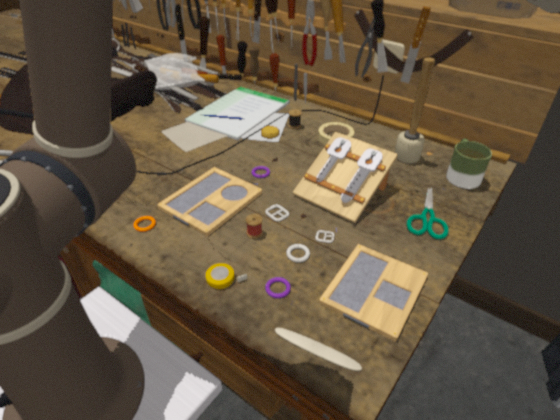

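View pics/top0.png

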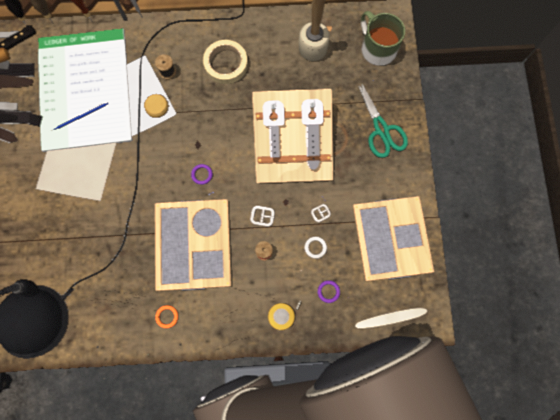

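```bash
python3 - <<'E'
import cv2
f=cv2.imread('pics/top0.png')
def crop(n,x0,y0,x1,y1,s):
    g=cv2.resize(f[y0:y1,x0:x1],None,fx=s,fy=s,interpolation=cv2.INTER_CUBIC)
    for x in range((x0+9)//10*10,x1,10):
        cv2.line(g,((x-x0)*s,0),((x-x0)*s,6 if x%50 else 14),(0,255,0),1); cv2.putText(g,str(x),((x-x0)*s+1,14),0,.3,(0,255,255),1)
    for y in range((y0+9)//10*10,y1,10):
        cv2.line(g,(0,(y-y0)*s),(6,(y-y0)*s),(0,255,0),1); cv2.putText(g,str(y),(2,(y-y0)*s+10),0,.3,(0,255,255),1)
    cv2.imwrite(f'pics/{n}.png',g)
crop('c_trayw',145,190,240,295,5)
crop('c_trayn',345,190,440,285,5)
crop('c_board',245,82,340,190,5)
crop('c_hw',240,195,340,270,7)
E
```

```text
(no output)
```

View pics/c_trayw.png

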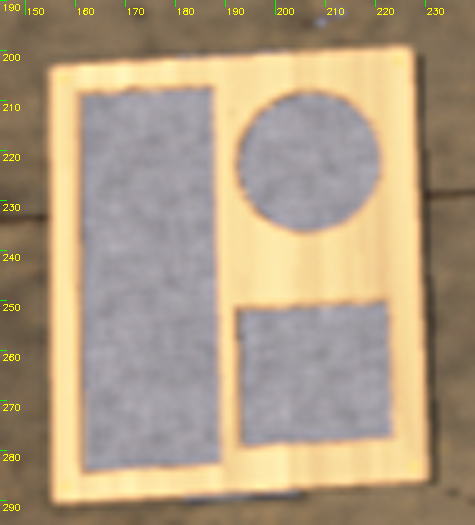

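View pics/c_trayn.png

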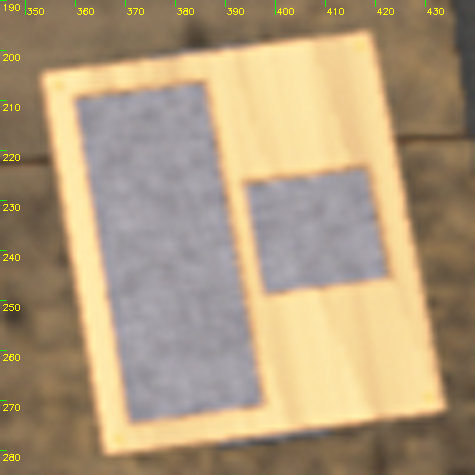

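View pics/c_board.png

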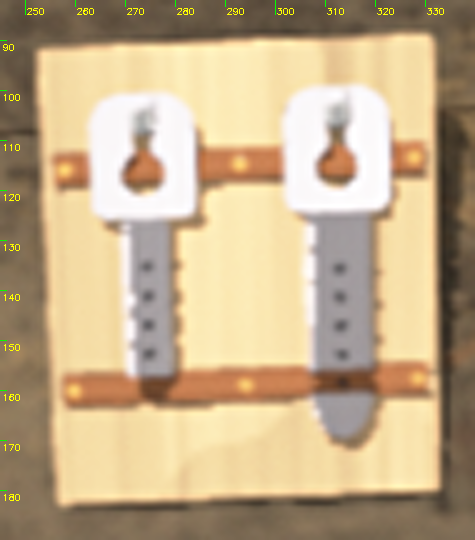

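View pics/c_hw.png

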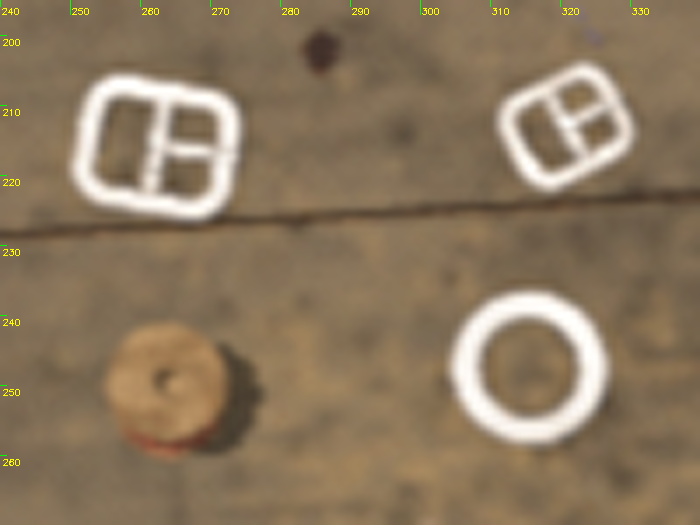

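```bash
python3 - <<'E'
from h import *
import pickle
c=pickle.load(open('top0.pkl','rb')); s=pickle.load(open('scene0.pkl','rb'))
np.set_printoptions(precision=4,suppress=True)
def P(a,z): return np.array([px2w(c,u,v,z) for u,v in a])
for n,a,z in [('tw',[(154.8,203.6),(227.2,199.4),(230.8,286),(155.8,290.6)],.012),('tn',[(353.2,204.4),(419,196.2),(434,271.8),(366.4,281)],.012)]:
    p=P(a,z); print(n,p.mean(0)); 
    print(' sides',[round(float(np.linalg.norm(p[i]-p[i-1])),4) for i in range(4)])
    for v in (p[0]-p[3],p[1]-p[2]): print('  yawx',np.degrees(np.arctan2(v[1],v[0])))
    for v in (p[0]-p[1],p[3]-p[2]): print('  yawy',np.degrees(np.arctan2(-v[0],v[1])))
def C(x,y): return (240+x/7,195+y/7)
for n,a,z in [('ring',[(528,367)],.006),('bl',[C(157,146)],.005),('blbar',[C(163,97),C(150,193)],.005),('blL',[C(72,150)],.005),('blR',[C(241,143)],.005),
 ('bs',[C(566,127)],.004),('bsbar',[C(552,98),C(585,158)],.004),('spool',[C(168,382)],.04)]:
    if n=='ring': a=[C(*a[0])]
    p=P(a,z); print(n,p, [np.degrees(np.arctan2(*(p[0]-p[1])[[1,0]]))] if len(a)>1 else '', [w2px(s,q) for q in p])
f=s["frame"]
def crop(n,x0,y0,x1,y1,k):
    g=cv2.resize(f[y0:y1,x0:x1],None,fx=k,fy=k,interpolation=cv2.INTER_CUBIC)
    for x in range((x0+9)//10*10,x1,10):
        cv2.putText(g,str(x),((x-x0)*k+1,14),0,.3,(0,255,255),1)
    for y in range((y0+9)//10*10,y1,10):
        cv2.putText(g,str(y),(2,(y-y0)*k+10),0,.3,(0,255,255),1)
    cv2.imwrite(f'pics/{n}.png',g)
crop('s_board',290,125,400,220,7)
E
```

```text
tw [0.467  0.1677 0.012 ]
 sides [0.1919, 0.1606, 0.1917, 0.1603]
  yawx 0.23806992697785026
  yawx 0.12732244752869454
  yawy 0.030339125041997216
  yawy 0.07501188942882146
tn [ 0.455  -0.2712  0.012 ]
 sides [0.1709, 0.1484, 0.1699, 0.1478]
  yawx 4.268271574292993
  yawx 4.066802861363283
  yawy 3.879830960111518
  yawy 4.26215366865579
ring [[ 0.4446 -0.1004  0.006 ]]  [array([298.103 , 252.1496])]
bl [[0.5225 0.0116 0.005 ]]  [array([277.3586, 211.9042])]
blbar [[0.5383 0.0088 0.005 ]
 [0.5074 0.0146 0.005 ]] [np.float64(-10.571301067108575)] [array([282.401, 208.819]), array([272.3369, 214.8245])]
blL [[0.5228 0.0386 0.005 ]]  [array([268.1951, 207.3619])]
blR [[ 0.5218 -0.0151  0.005 ]]  [array([286.5713, 216.5823])]
bs [[ 0.5211 -0.1185  0.004 ]]  [array([325.1402, 235.8862])]
bsbar [[ 0.5309 -0.1148  0.004 ]
 [ 0.5107 -0.1237  0.004 ]] [np.float64(23.945396258344513)] [array([326.0523, 232.7061]), array([324.641 , 239.6022])]
spool [[0.4411 0.0116 0.04  ]]  [array([254.3472, 219.2315])]
```

View pics/s_board.png

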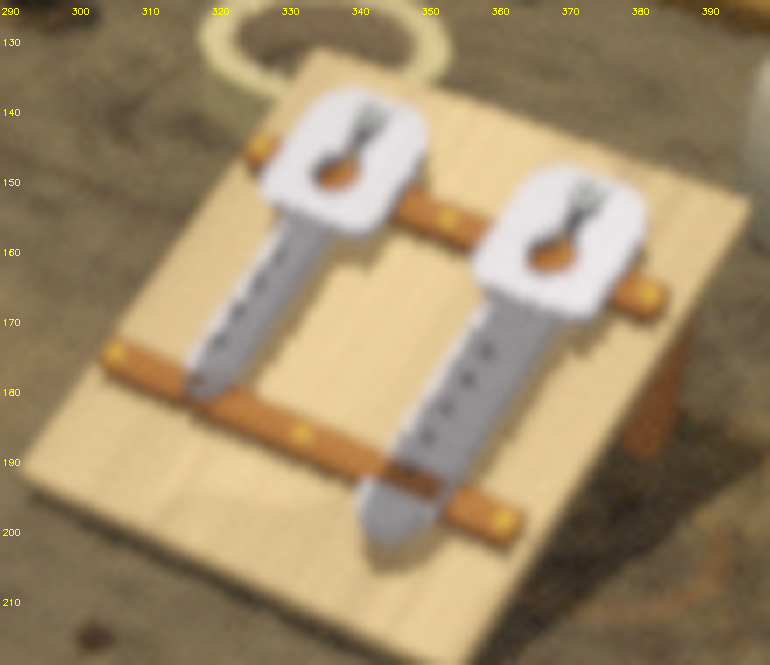

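```bash
python3 - <<'E'
from h import *
import pickle
from scipy.optimize import least_squares
c=pickle.load(open('top0.pkl','rb')); s=pickle.load(open('scene0.pkl','rb'))
np.set_printoptions(precision=4,suppress=True)
a=np.radians(25)
def W(p,sl,y,h):
    x0,y0,yaw,h0=p
    l=np.array([sl*np.cos(a)-h*np.sin(a),y,h0+sl*np.sin(a)+h*np.cos(a)])
    cy,sy=np.cos(yaw),np.sin(yaw)
    return np.array([x0+cy*l[0]-sy*l[1],y0+sy*l[0]+cy*l[1],l[2]])
obs=[(c,200,.086*1000,0,(252.2,91.8)),(c,200,-86,0,(331.4,88.8)),(c,0,86,0,(256.6,183.2)),(c,0,-86,0,(333,180)),
(s,0,86,0,(293.1,192.9)),(s,200,86,0,(335.4,131.9)),(s,200,-86,0,(397.4,154.3)),
(c,145,42,16,(273.6,116.8)),(c,145,-42,16,(312.4,114.8)),(s,145,42,16,(338.1,149.6)),(s,145,-42,16,(368.9,161.1))]
def f(p): return np.concatenate([w2px(k,W(p,S/1e3,y/1e3,h/1e3))-q for k,S,y,h,q in obs])
r=least_squares(f,[.6,0,0,.02],loss='soft_l1'); print(r.x,np.degrees(r.x[2])); print(f(r.x).reshape(-1,2))
p=r.x; json.dump(list(p),open('board.json','w'))
for y in(.042,-.042): print(W(p,.097,y,.012), W(p,.097,y,.016))
for y,e in((.042,-.048),(-.042,-.07)):
  for k in(c,s): print([w2px(k,W(p,.097+d,y,.016)) for d in (e,0,.03,.082)])
# unreachability test
for y in(.042,-.042):
  P=W(p,.102,y,.02);cy,sy=np.cos(p[2]),np.sin(p[2])
  z=-np.array([-np.sin(a)*cy,-np.sin(a)*sy,np.cos(a)]); x=np.array([np.cos(a)*cy,np.cos(a)*sy,np.sin(a)])
  for sg in(1,-1):
    X=x*sg; R=np.column_stack([X,np.cross(z,X),z]); print(robot.inverse_kinematics(P,R))
E
```

```text
[ 0.5957 -0.0652 -0.0143  0.0107] -0.8191952310248342
[[-0.1977  0.05  ]
 [-0.1342 -0.2163]
 [-0.0897 -0.0311]
 [ 0.0617 -0.1459]
 [-0.2554 -0.2909]
 [ 0.0228 -0.0772]
 [ 0.4544 -0.2209]
 [-0.1292  0.1931]
 [-0.0714  0.5687]
 [ 0.2259  0.1734]
 [ 0.295   0.3572]]
[ 0.6792 -0.0244  0.0625] [ 0.6775 -0.0244  0.0662]
[ 0.678  -0.1084  0.0625] [ 0.6763 -0.1084  0.0662]
[array([275.3213, 161.3463]), array([274.4039, 139.3571]), array([273.8226, 125.4241]), array([272.8002, 100.92  ])]
[array([317.549 , 180.0385]), array([328.0773, 164.7021]), array([334.5147, 155.3249]), array([345.4219, 139.4367])]
[array([313.7959, 169.6636]), array([312.9328, 137.7267]), array([312.5564, 123.7974]), array([311.8943,  99.3001])]
[array([343.5137, 200.8594]), array([358.9619, 177.1576]), array([365.391 , 167.2937]), array([376.274 , 150.5962])]
[-0.1188  0.4724  1.9089  0.1369  0.329   1.3464]
[-0.1188  0.4724  1.9089  0.1369  0.329  -1.7952]
[-0.2666  0.4846  1.8886  0.3046  0.3595  1.0551]
[-0.2666  0.4846  1.8886  0.3046  0.3595 -2.0865]
```

```bash
cat >> h.py <<'E'
def Rd(psi):
    x=np.array([np.cos(psi),np.sin(psi),0]);z=np.array([0,0,-1.]);return np.column_stack([x,np.cross(z,x),z])
RING=np.array([.4446,-.1004]);BL=np.array([.5225,.0117]);BS=np.array([.5211,-.1185])
TW=(np.array([.467,.1677]),np.radians(.12));TN=(np.array([.455,-.2712]),np.radians(4.12))
def tray(T,x,y):
    c,s=np.cos(T[1]),np.sin(T[1]);return T[0]+np.array([c*x-s*y,s*x+c*y])
def pos(xy,z): return [float(xy[0]),float(xy[1]),float(z)]
E
python3 - <<'E'
from h import *
robot.command_gripper(.060)
robot.move_pose(pos(RING,.10),Rd(0))
robot.move_l(pos(RING,.035),feed=.2)
z=.031; f0=np.array(robot.read_contact_force())
print(f0,robot.read_grip_width(),robot.read_clock())
while z>.008:
    robot.move_l(pos(RING,z),feed=.05)
    F=np.array(robot.read_contact_force())-f0
    print(round(z,4),np.round(F,2),robot.read_position()[2])
    if abs(F[2])>4: break
    z-=.0015
robot.move_l(pos(RING,z+.004),feed=.05)
print(robot.read_clock(),robot.read_joint_positions())
E
```

```text
[ 0.56088237 -0.15313529  1.25877873] 0.05951734078358208 2.8583
0.031 [ 0.6   0.09 -1.22] 0.03194615171488582
0.0295 [-0.74  0.3  -2.07] 0.029803715949730736
0.028 [-0.27 -0.19 -1.04] 0.027907057775934205
0.0265 [-0.32  0.14 -1.09] 0.02634771977434535
0.025 [-0.29  0.65 -1.9 ] 0.024884440208569288
0.0235 [-0.54 -0.36 -1.42] 0.0233972154395969
0.022 [-1.59  0.11 -1.75] 0.021881347031637882
0.0205 [-0.55 -0.1  -0.5 ] 0.020401692416582105
0.019 [-2.17  1.64  8.07] 0.019919826413010752
5.3583 [-3.17649498e-01  3.71120268e-01  2.14392848e+00  1.76979262e-05
  6.25583589e-01  1.25313195e+00]
```

```bash
cat >> h.py <<'E'
def d(w): return .025-.013*(w/.085)**2.7
def pick(xy,psi,w,wopen,tip,touch=False):
    robot.command_gripper(wopen)
    robot.move_pose(pos(xy,.09),Rd(psi))
    robot.move_l(pos(xy,tip+d(w)),feed=.12)
    robot.command_gripper(w-.012)
    print('width',robot.read_grip_width())
    robot.move_l(pos(xy,.10),feed=.2)
def place(xy,psi,w,wopen,tip):
    robot.move_pose(pos(xy,.08),Rd(psi))
    robot.move_l(pos(xy,tip+d(w)),feed=.12)
    print(robot.read_position(), robot.read_contact_force())
    robot.command_gripper(wopen)
    robot.move_l(pos(xy,.09),feed=.2)
def snap(tag,*names):
    for n in names or("scene","top"):
        c=robot.capture(n); cv2.imwrite(f'pics/{tag}_{n}.png',c["frame"])
E
python3 - <<'E'
from h import *
pick(RING,0,.048,.060,.0035)
print(robot.read_grip_width())
place(tray(TW,.047,-.033),TW[1],.048,.058,.013)
pick(BL,np.radians(-9),.050,.062,.0022)
snap('a')
print(robot.read_grip_width(),robot.read_clock())
E
```

```text
width 0.04375718004532684
0.04321045178155614
[0.51402984 0.13356958 0.03494257] [-0.20085438 -0.42392377  0.05447648]
width 0.04664371838630775
0.04707915885071816 12.0917
```

View pics/a_scene.png

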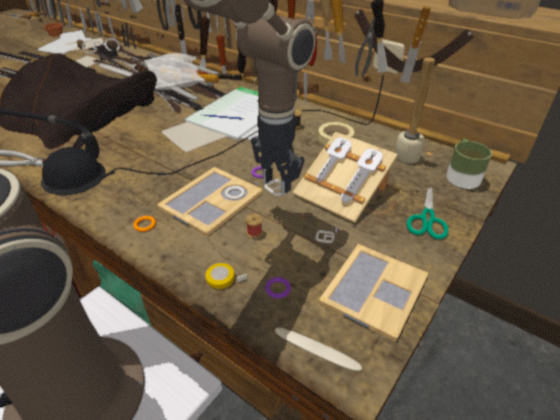

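View pics/a_top.png

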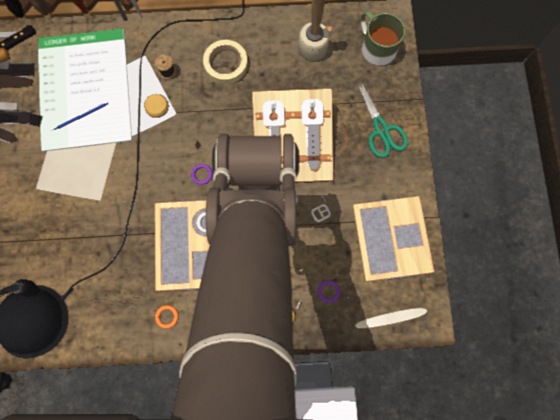

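```bash
python3 - <<'E'
from h import *
place(tray(TW,-.047,-.033),TW[1],.050,.060,.013)
pick(BS,np.radians(26),.039,.051,.0017)
print(robot.read_grip_width(),robot.read_clock())
place(tray(TN,0,-.034),TN[1],.039,.050,.013)
snap('b')
print(robot.read_clock())
E
```

```text
[0.42109915 0.13398555 0.03497569] [-0.16287621  0.72918155 -1.12109216]
width 0.034862737088219
0.03442027605067291 16.85
[ 0.45784159 -0.30417529  0.03629928] [-0.18562244  0.62162481 -0.48132343]
18.9917
```

View pics/b_scene.png

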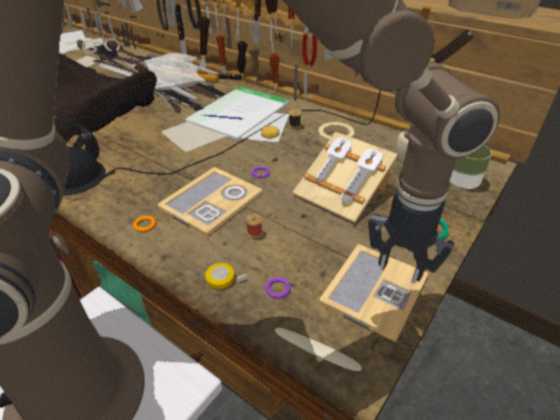

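View pics/b_top.png

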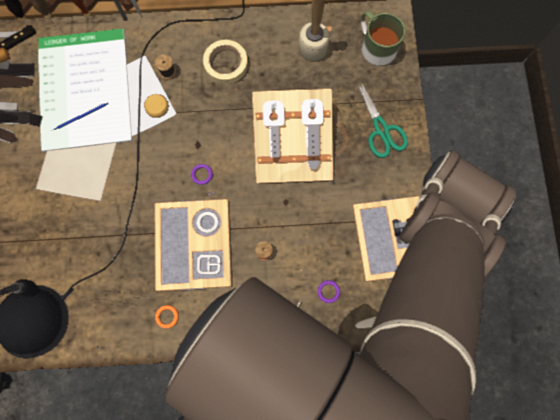

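```bash
cat >> h.py <<'E'
B=json.load(open('board.json')); A=np.radians(25)
def W(sl,y,h):
    x0,y0,yaw,h0=B
    l=np.array([sl*np.cos(A)-h*np.sin(A),y,h0+sl*np.sin(A)+h*np.cos(A)])
    cy,sy=np.cos(yaw),np.sin(yaw)
    return [float(x0+cy*l[0]-sy*l[1]),float(y0+sy*l[0]+cy*l[1]),float(l[2])]
cy_,sy_=np.cos(B[2]),np.sin(B[2])
_x=np.array([np.cos(A)*cy_,np.cos(A)*sy_,np.sin(A)]);_z=-np.array([-np.sin(A)*cy_,-np.sin(A)*sy_,np.cos(A)])
RB=np.column_stack([_x,np.cross(_z,_x),_z])
def st(m): print(m,np.round(robot.read_contact_force(),1),round(float(robot.read_grip_width()),4),np.round(robot.read_position(),4),round(robot.read_clock(),2))
E
python3 - <<'E'
from h import *
y=-.042;g=.008;s=.097+g;w=.028;h=.010+d(w)
robot.command_gripper(.044)
robot.move_l(pos(robot.read_position()[:2],.2),feed=.3)
robot.move_pose(W(s,y,h+.06),RB)
robot.move_l(W(s,y,h),feed=.1); st('at'); print(W(s,y,h))
robot.command_gripper(.014); st('grip')
robot.move_l(W(s+.023,y,h),feed=.03); st('slid')
snap('c','scene')
E
```

```text
at [ 0.8 -0.6  0.2] 0.0439 [ 0.6759 -0.1086  0.0864] 21.59
[0.6757621598739633, -0.10836333452380995, 0.08617773354422731]
grip [-3.6 -0.9  5.2] 0.0257 [ 0.6761 -0.1086  0.0875] 21.88
slid [-12.    0.3  10.3] 0.0256 [ 0.694  -0.1081  0.0957] 22.8
```

View pics/c_scene.png

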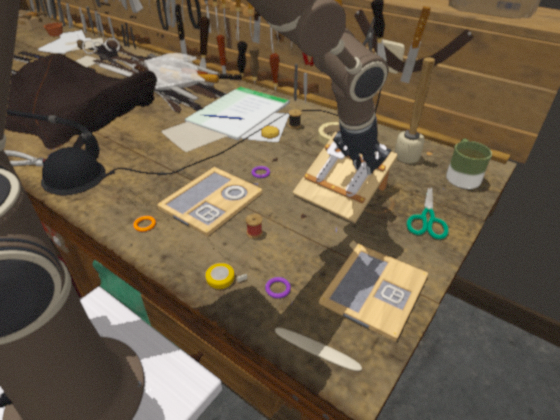

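```bash
python3 - <<'E'
from h import *
y=-.042;g=.008;s=.097+g;w=.028;h=.010+d(w)
def loc(p):
    q=np.array(p)-np.array([B[0],B[1],B[3]]); n=-_z; yy=np.cross(n,_x)
    return np.round([q@_x,q@yy,q@n],4)
print('target',loc(W(s+.023,y,h)), 'now',loc(robot.read_position()))
robot.pause(.3); st('p'); print(loc(robot.read_position()))
c=robot.capture('scene')["frame"][120:220,290:410]; cv2.imwrite('pics/c2.png',cv2.resize(c,None,fx=6,fy=6,interpolation=cv2.INTER_CUBIC))
E
```

```text
Traceback (most recent call last):
NameError: name '_z' is not defined
```

```bash
cat >> h.py <<'E'
def loc(p):
    q=np.array(p)-np.array([B[0],B[1],B[3]]); n=-_z; yy=np.cross(n,_x)
    return np.round([q@_x,q@yy,q@n],4)
def zoom(tag,n,x0,y0,x1,y1,k=6):
    c=robot.capture(n)["frame"][y0:y1,x0:x1]; cv2.imwrite(f'pics/{tag}.png',cv2.resize(c,None,fx=k,fy=k,interpolation=cv2.INTER_CUBIC))
E
python3 - <<'E'
from h import *
y=-.042;g=.008;s=.097+g;w=.028;h=.010+d(w)
print('target',loc(W(s+.023,y,h)), 'now',loc(robot.read_position()))
robot.pause(.3); st('p'); print(loc(robot.read_position()))
zoom('c2','scene',290,120,410,220)
E
```

```text
target [ 0.128  -0.042   0.0344] now [ 0.1255 -0.0414  0.0353]
p [-11.7  -0.7  10.8] 0.0263 [ 0.694  -0.1081  0.0957] 23.15
[ 0.1255 -0.0414  0.0353]
```

View pics/c2.png

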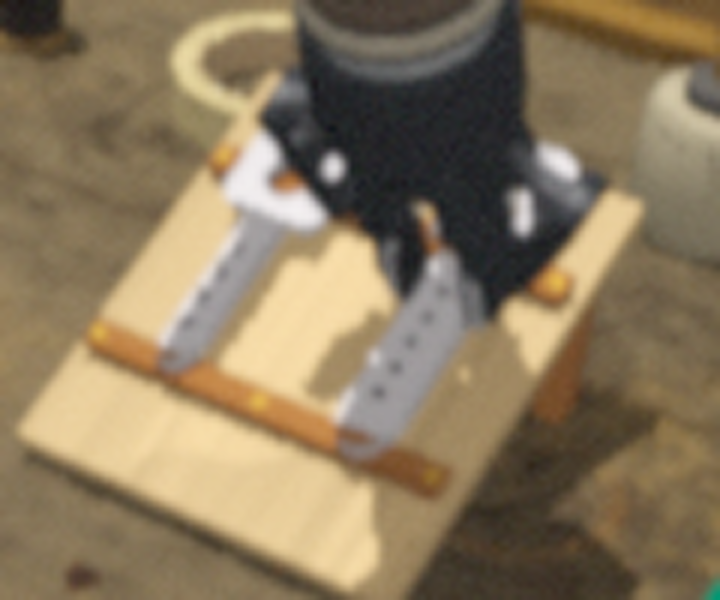

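```bash
python3 - <<'E'
from h import *
y=-.042
robot.move_l(W(.1255,y,.0358),feed=.03); st('relax'); print(loc(robot.read_position()))
robot.move_l(W(.1285,y,.0358),feed=.03); st('slid'); print(loc(robot.read_position()))
robot.move_l(W(.1285,y,.0385),feed=.03); st('up'); print(loc(robot.read_position()))
robot.move_l(W(.1285,y,.0415),feed=.03); st('up'); print(loc(robot.read_position()))
zoom('c3','scene',290,120,410,220)
E
```

```text
relax [-0.6 -0.1 -1.3] 0.0259 [ 0.6935 -0.1085  0.0959] 23.45
[ 0.1251 -0.0419  0.0357]
slid [ 0.   0.5 -1.3] 0.0261 [ 0.6971 -0.1087  0.0976] 23.7
[ 0.1292 -0.0421  0.0357]
up [ 0.1 -0.7 -1.7] 0.0259 [ 0.6955 -0.1087  0.1   ] 23.95
[ 0.1287 -0.042   0.0386]
up [-0.3  0.5 -1.5] 0.026 [ 0.6942 -0.1087  0.1029] 24.2
[ 0.1288 -0.042   0.0418]
```

View pics/c3.png

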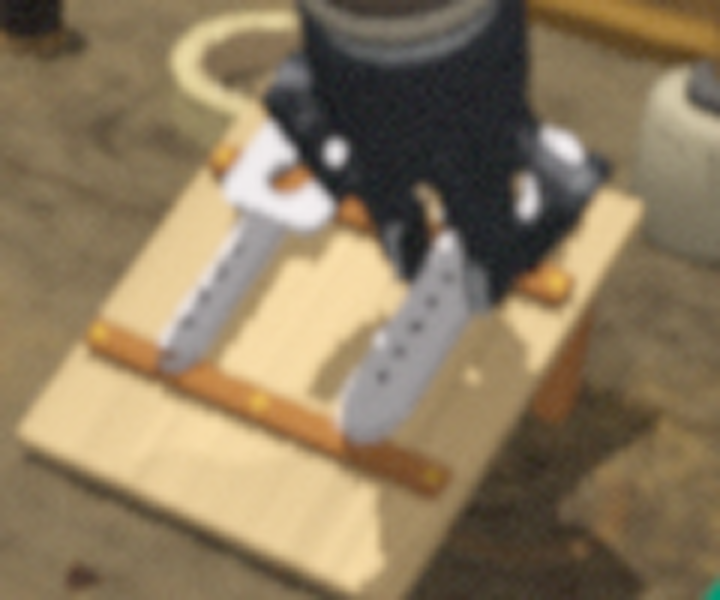

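```bash
python3 - <<'E'
from h import *
y=-.042
robot.move_l(W(.1288,y,.11),feed=.15); st('up')
xy=tray(TW,-.006+.008,.038)
q=pos(xy,.12); 
robot.move_pose(q,Rd(TW[1])); st('over')
snap('d')
zoom('d2','scene',140,90,320,240,4)
E
```

```text
up [-0.7 -0.4 -1.4] 0.0261 [ 0.6652 -0.1082  0.1648] 24.86
over [ 0.8 -0.4 -0.8] 0.026 [0.4696 0.2053 0.12  ] 26.26
```

View pics/d2.png

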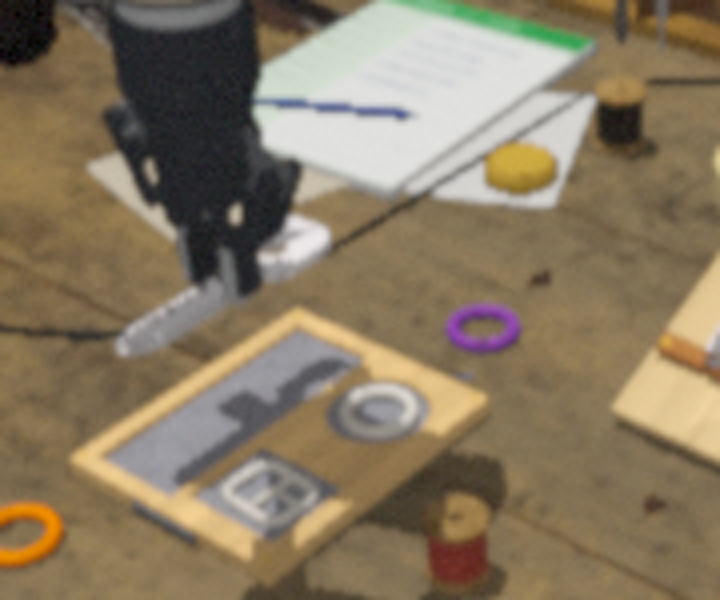

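View pics/d_top.png

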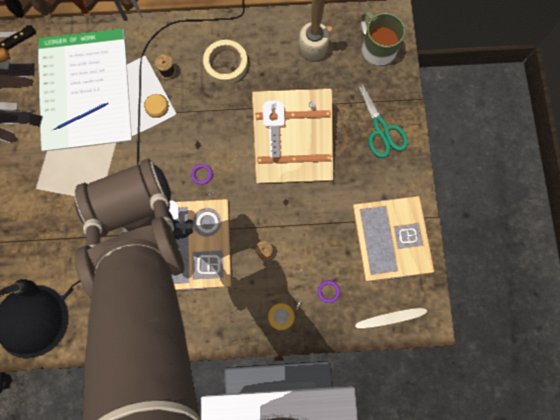

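```bash
python3 - <<'E'
from h import *
import pickle
s=pickle.load(open('scene0.pkl','rb'))
for u,v in((169.5,178),(222,150)): print(px2w(s,u,v,.098))
for x in(-.076,.076): 
    q=tray(TW,x,.038); print(q, w2px(s,[*q,.098]))
E
```

```text
[0.38632442 0.20118734 0.098     ]
[0.53815594 0.18750681 0.098     ]
[0.39092058 0.20554074] [169.74248942 176.30933575]
[0.54292025 0.20585909] [217.71110684 146.7127225 ]
```

```bash
python3 - <<'E'
from h import *
xy=tray(TW,-.006+.008+.003,.038)
robot.move_l(pos(xy,.050),feed=.15)
robot.move_l(pos(xy,.0375),feed=.05); st('down')
zoom('e','scene',150,150,270,240,6)
E
```

```text
down [ 0.2  0.7 -1.1] 0.0261 [0.4717 0.2057 0.0374] 27.43
```

View pics/e.png

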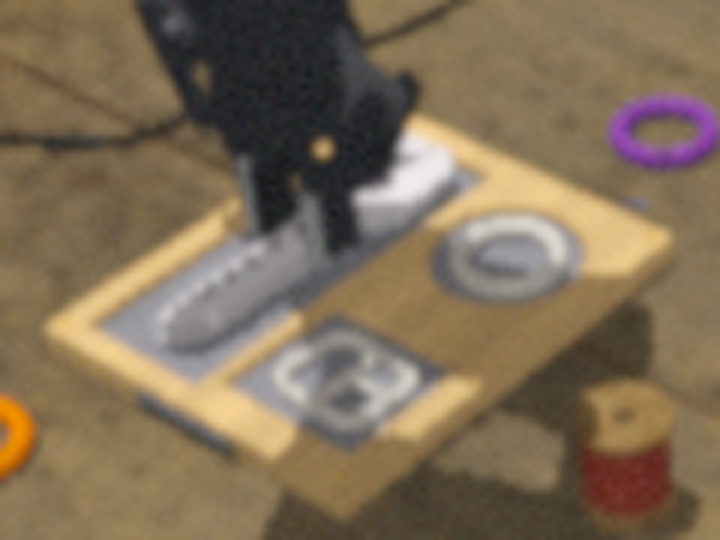

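```bash
python3 - <<'E'
from h import *
robot.command_gripper(.037); robot.pause(.2)
xy=tray(TW,.005,.038)
robot.move_l(pos(xy,.15),feed=.2)
y=.042;g=.013;s=.097+g;h=.0115+d(.02)
robot.move_pose(W(s,y,h+.06),RB)
snap('f')
robot.move_l(W(s,y,h),feed=.1); st('at'); print(loc(robot.read_position()))
robot.command_gripper(.008); st('grip'); print(loc(robot.read_position()))
E
```

```text
at [-0.3 -0.4  0.8] 0.0365 [ 0.6808 -0.0243  0.0901] 30.64
[0.1102 0.0422 0.0363]
grip [-3.6 -0.2  4.7] 0.0175 [ 0.6811 -0.0244  0.0912] 30.94
[0.1108 0.042  0.0372]
```

View pics/f_top.png

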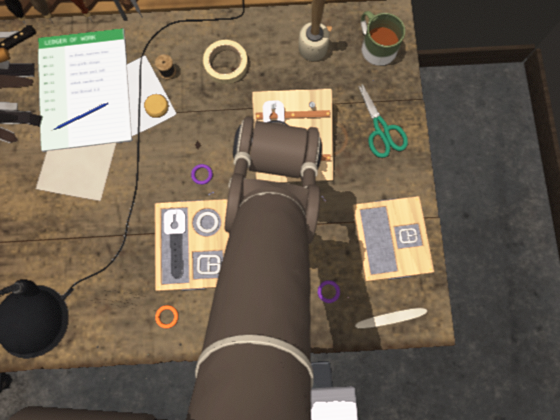

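View pics/f_scene.png

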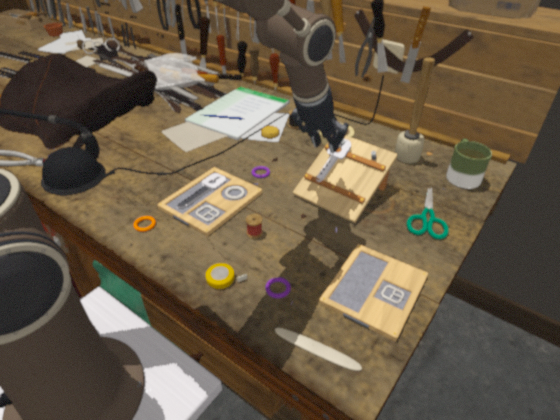

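Wide template lies in its recess. The narrow one is gripped; I'll relax 1.4 mm off the face, slide, then lift.

```bash
python3 - <<'E'
from h import *
y=.042;h=.0376
robot.move_l(W(.1108,y,h),feed=.03); st('relax'); print(loc(robot.read_position()))
robot.move_l(W(.1340,y,h),feed=.04); st('slid'); print(loc(robot.read_position()))
robot.pause(.15)
robot.move_l(W(.1340,y,h+.003),feed=.03); st('up'); print(loc(robot.read_position()))
F=np.array(robot.read_contact_force())
if np.linalg.norm(F)<5:
    robot.move_l(W(.1340,y,h+.007),feed=.03); st('up'); print(loc(robot.read_position()))
    if np.linalg.norm(robot.read_contact_force())<5:
        robot.move_l(W(.1340,y,.12),feed=.15); st('high')
        robot.move_pose(pos(tray(TN,-.017+.013,.032),.12),Rd(TN[1])); st('over')
snap('g')
zoom('g2','scene',280,140,440,280,5)
E
```

```text
relax [ 0.3 -0.3  0. ] 0.0177 [ 0.6808 -0.0245  0.0916] 31.19
[0.1108 0.0419 0.0376]
slid [-0.7 -0.2 -1.4] 0.0176 [ 0.7018 -0.0247  0.1012] 31.93
[0.1338 0.042  0.0375]
up [ 0.1  0.2 -0.1] 0.0179 [ 0.7007 -0.0247  0.1044] 32.33
[0.1342 0.042  0.0409]
up [ 0.5  0.2 -0.2] 0.018 [ 0.6991 -0.0247  0.1082] 32.61
[0.1344 0.0419 0.045 ]
high [ 0.2 -0.1 -0.4] 0.0176 [ 0.6668 -0.0242  0.1758] 33.26
over [ 0.6 -0.1 -1.2] 0.0177 [ 0.4495 -0.2393  0.12  ] 34.45
```

View pics/g2.png

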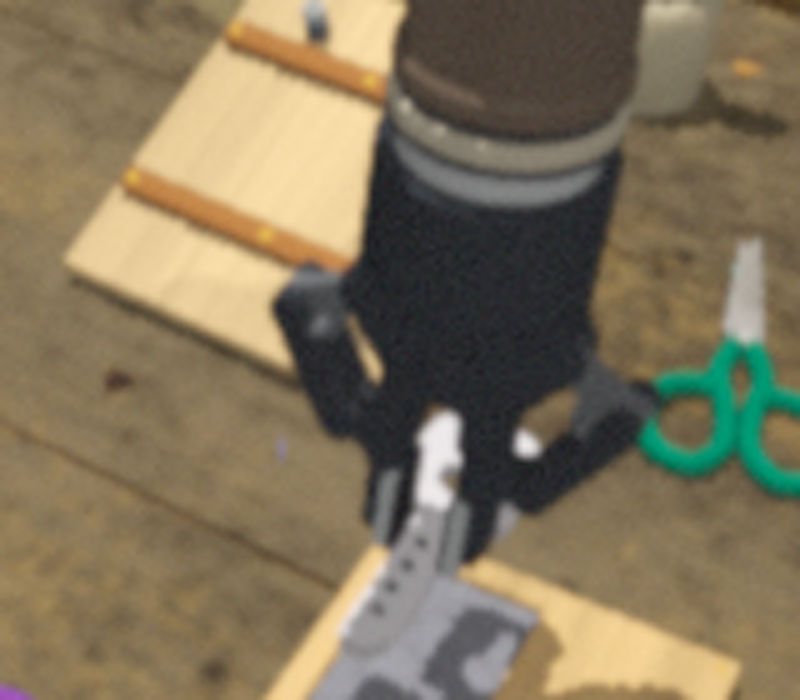

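```bash
python3 - <<'E'
from h import *
import pickle
s=pickle.load(open('scene0.pkl','rb'))
print(w2px(s,[*tray(TN,-.065,.032),.0975]),'obs 349.5 269', px2w(s,349.5,269,.0975),tray(TN,-.065,.032))
xy=tray(TN,-.004,.032)
robot.move_l(pos(xy,.050),feed=.15)
robot.move_l(pos(xy,.0380),feed=.05); st('down')
zoom('i','scene',310,220,440,340,5)
E
```

```text
[350.59057897 270.45338427] obs 349.5 269 [ 0.38962502 -0.24087792  0.0975    ] [ 0.38786892 -0.24395266]
down [-0.3  0.5 -0.7] 0.0177 [ 0.4486 -0.2395  0.0379] 35.61
```

View pics/i.png

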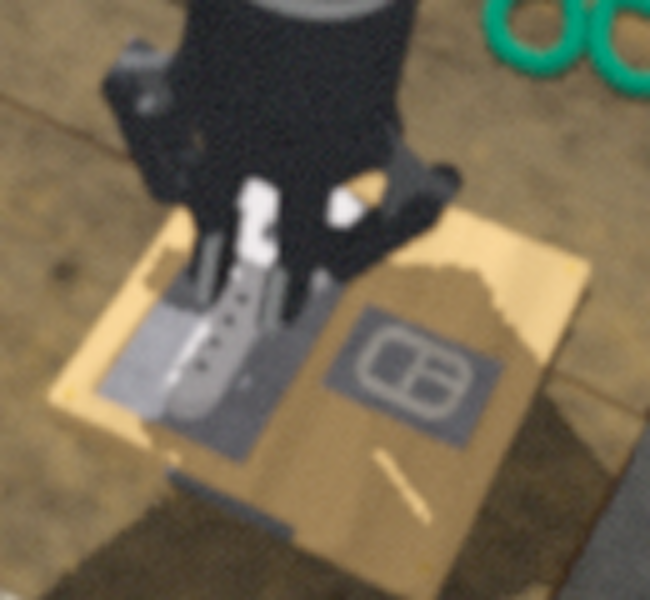

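Aligned within the recess; I'll release, retreat and inspect everything.

```bash
python3 - <<'E'
from h import *
robot.command_gripper(.032); robot.pause(.2)
xy=tray(TN,-.004,.032)
robot.move_l(pos(xy,.25),feed=.25)
robot.move_j([-1.211,.308,1.634,0,1.2,-.07])
robot.pause(.3); st('home')
import pickle
for n in("scene","top"):
    c=robot.capture(n); pickle.dump(c,open(n+'1.pkl','wb')); cv2.imwrite(f'pics/j_{n}.png',c["frame"])
    f=c["frame"]
    for t,(x0,y0,x1,y1) in (dict(w=(150,160,270,240),n=(315,240,435,340)) if n=="scene" else dict(w=(145,190,270,295),n=(345,190,440,285))).items():
        cv2.imwrite(f'pics/j_{n}_{t}.png',cv2.resize(f[y0:y1,x0:x1],None,fx=5,fy=5,interpolation=cv2.INTER_CUBIC))
E
cd pics; python3 -c "
import cv2,numpy as np
for n in('scene','top'):
  a=[cv2.imread(f'j_{n}_{t}.png') for t in 'wn']
  h=max(x.shape[0] for x in a)
  o=np.hstack([cv2.copyMakeBorder(x,0,h-x.shape[0],0,0,0) for x in a]); o=cv2.resize(o,None,fx=.66,fy=.66); cv2.imwrite(f'k_{n}.png',o); print(o.shape)
"
```

```text
home [-0.1  0.7 -0.9] 0.0321 [ 0.261  -0.5676  0.2564] 38.87
(330, 792, 3)
(346, 726, 3)
```

View pics/k_scene.png

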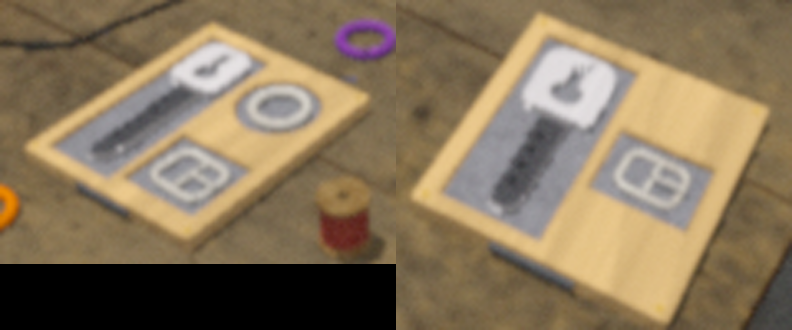

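View pics/k_top.png

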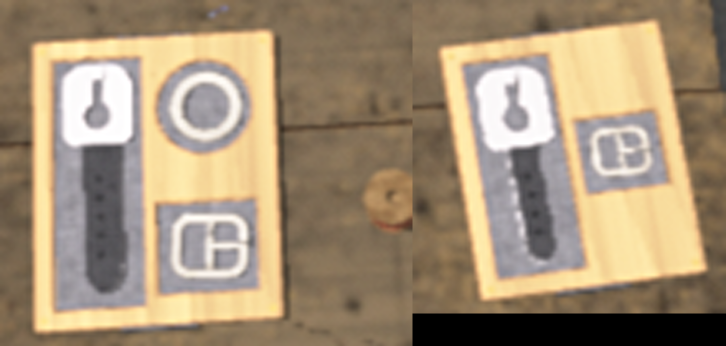

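View pics/j_scene.png

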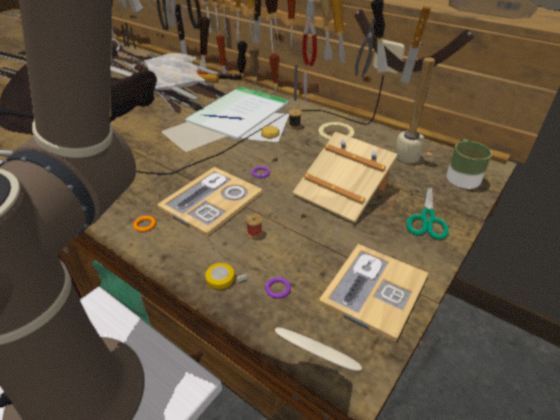

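```bash
python3 - <<'E'
from h import *
import pickle
c=pickle.load(open('top1.pkl','rb'))
def L(T,u,v,z):
    p=px2w(c,u,v,z)[:2]-T[0]; a=T[1]; return np.round(1000*np.array([np.cos(a)*p[0]+np.sin(a)*p[1],-np.sin(a)*p[0]+np.cos(a)*p[1]]),1)
print('bl',L(TW,208.6,264.2,.012),'ring',L(TW,207.7,222.1,.013),'bs',L(TN,408.5,235.8,.011))
print('tw ends',L(TW,174.4,209.1,.015),L(TW,177.4,278.5,.015))
X=lambda x,y:((x-412.5)/3.3+345,y/3.3+190)
print('tn ends',L(TN,*X(510,68),.015),L(TN,*X(543,259),.015))
E
```

```text
bl [-46.2 -34.3] ring [ 46.7 -35.5] bs [ -0.1 -34.4]
tw ends [80.1 36.7] [-73.2  33. ]
tn ends [64.7 30.4] [-64.3  31.2]
```

```bash
python3 - <<'E'
from h import *
print(robot.close_job(), robot.read_clock())
E
```

```text
the job is handed in; nothing more can be done
the job is handed in; nothing more can be done
```

Both kit trays are made up and the job is handed in, at about 39 s of the 115 s allowed. I picked the ring and both buckles off the bench. Both templates slid up off their screws and lifted clear with no contact force.

Last checks, measured from the final top image in each tray's own frame:

| Part | Measured (x, y), mm | Target, mm |
|---|---|---|
| Larger buckle | (-46.2, -34.3) | (-47, -33) |
| Ring | (46.7, -35.5) | (47, -33) |
| Smaller buckle | (-0.1, -34.4) | (0, -34) |
| Wide template, ends in x | -73 to 80 | inside the ±84 recess |
| Narrow template, ends in x | ±65 | inside the ±73 recess |

- **Lying flat:** both final views show every part down in its recess. I judged that by eye and from the templates' measured lengths, because there is no depth reading.
- **Spool and look-alikes:** the spool stands upright, with no visible movement in the images, and the orange and purple rings were left alone.
- **Robot:** back at its start pose, touching nothing.
- **One deviation:** closing on the wide template pressed it onto the battens with about 15 N, so the first slide stopped roughly 2.5 mm short. I eased it off the face and finished the slide. I gripped the narrow one a little higher and eased it off before sliding, and it moved freely.

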